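# Hang the second door of a shrine case: bring its hinge knuckles into line and hold

## Task

Slide the small wooden shrine case across the bench, without lifting it, until its far side sits square against the bench stop. Then lift the loose door out of the drying rack and hold it, upright with its hinge edge down, at the near edge of the case so that both its brass knuckles sit in the gaps between the case's knuckles and the pin holes line up, lightly and without forcing it, the case still square against the stop. Finish while holding the door like that, still and in the gripper, ready for the pins; leave the mallet, gouge and pin tray alone.

Things in the scene. Friction and masses are not known exactly. Their poses are not given: they have to be found in the camera images.
- case: Loose wooden case lying on its back, 0.75 kg: 150 mm in x, 230 in y, 60 high, front up, inside red. Origin: centre of underside; +x to its far side. A finished door is hung shut on the far half (top at 79 mm, knob to 92); its hinge barrels overhang the far side 13 mm, 54 to 67 mm up, above the stop. Near face (-x): free to push within 44 mm of its middle, between two hinge leaves.
- case_gap_left (a point): Hinge at +y on the case's near side: point on the pin axis, in the middle of the 30 mm gap between two fixed brass knuckles (each 15 mm long, 12 mm diameter, 7 mm hole). The axis runs along the case's y, 7 mm outside the near face, 60.5 mm above the bench. In the gap nothing but the near face (7 mm from the axis) stops a knuckle. Axes as the case's.
- case_gap_right (a point): The same for the hinge at -y. The gap centres lie 76 mm either side of the case's middle along y.
- case_back_left (a point): Point on the case's far face, 105 mm to +y of its middle, 15 mm above the bench; it must come to the stop's face.
- case_back_right (a point): The same, 105 mm to -y of the middle.
- stop_face (a point): Bench stop: dark batten screwed to the bench, 34 mm (x) by 260 mm (y), 30 mm high. This is the middle of its near face, 15 mm above the bench; x points away from the robot at right angles to the face, y along the batten. Its place and yaw vary.
- door_center (a point): Centre of the loose door, 0.22 kg, upright in the rack on its hinge edge: 18 mm thick (x), 230 mm long (y), 72 mm high (z). Grip it by the thickness at the middle of the top edge, 36 mm above this point. +x points out of the inner face, with the brass leaves, which must look to the case's far side: with holes in line, door and case axes are parallel. The -x face is carved.
- door_knuckle_left (a point): Centre of the hole of the door's knuckle at +y: from the door's centre 9.5 mm to +x, 76 mm to +y, 43 mm down (7 mm below the door's lower edge). Knuckle 12 mm in diameter, 26 mm long (2 mm free at each end in the gap), ends eased. Belongs in case_gap_left. In line, the door's edge is 1 mm above the fixed knuckles; let go there, it topples.
- door_knuckle_right (a point): The same at -y: 9.5 mm to +x, 76 mm to -y, 43 mm down from the door's centre. Belongs in case_gap_right.
- rack: Plywood rack fixed to the bench, left or right, holding the door: two battens 110 mm long in the rack's x, 20 mm wide, 45 mm either side of its middle in y, tops 55 mm above the bench. The door's lower edge rests 30 mm above the bench in 21 mm wide notches, 25 mm deep. Origin: centre of the underside; axes as the standing door's.
- mallet: Bystander: dark round carver's mallet standing on its head, 74 mm in diameter, 214 mm tall, on the side opposite the rack. Origin: centre of its underside.
- gouge: Bystander: carving gouge lying on the bench beyond the work on the left, 235 mm long along its x, 28 mm thick. Origin: centre of its underside.
- pin_tray: Bystander: shallow wooden tray with the two steel hinge pins, 80 by 130 by 20 mm, beyond the work on the right. Origin: centre of its underside.
Things that resemble listed ones, but are neither listed nor needed, are in the scene too. Of the things that look like the part that bears door_center, the smaller one is meant.

How it is judged (in metres and radians):
On the way, in this order (a step that is already met when the one before it is completed fails the run):
1. the case's far side is square against the bench stop (both ends within 4 mm of its face) (x of each of case_back_left, case_back_right in the frame of stop_face above -0.004 m), for 0.2 s.
2. the door is lifted out of the rack (distance of door_center from where it was at the start of the episode above 0.04 m and height (world z) of door_center above 0.1 m and contact force between the fingers and door above 1 N), for 0.1 s.
At the end, for the whole second after the job is handed in: Case within 5 mm of the stop at both ends; both door knuckles in the gaps, hole centres within 3 mm of the pin axis across it (4.5 mm in all); door upright within 0.15 rad, gripped (over 5 N), out of the rack, pressing on the case with under 20 N; all still (x of each of case_back_left, case_back_right in the frame of stop_face above -0.005 m and x of door_knuckle_left in the frame of case_gap_left between -0.003 and 0.003 m and z of door_knuckle_left in the frame of case_gap_left between -0.003 and 0.003 m and x of door_knuckle_right in the frame of case_gap_right between -0.003 and 0.003 m and z of door_knuckle_right in the frame of case_gap_right between -0.003 and 0.003 m and distance between door_knuckle_left and case_gap_left below 0.0045 m and distance between door_knuckle_right and case_gap_right below 0.0045 m and angle between door_center's own z axis and vertical below 0.15 rad and angle between case's own z axis and vertical below 0.03 rad and contact force between the fingers and door above 5 N and contact force between case and door below 20 N and contact force between rack and door below 0.5 N and linear speed of each of door, case below 0.02 m/s); the arm keeps its last pose, push and grip.
It fails at once if the case is lifted off the bench (height (world z) of case above 0.012 m).
It fails at once if the mallet is disturbed (distance of mallet from where it was at the start of the episode above 0.02 m or angle between mallet's own z axis and vertical above 0.3 rad).
It fails at once if the gouge is disturbed (distance of gouge from where it was at the start of the episode above 0.02 m).
It fails at once if the pin tray is disturbed (distance of pin_tray from where it was at the start of the episode above 0.02 m).
It also fails if it takes over 69 s, if anything falls off the work surface, if the arm or the gripper's body presses on something with over 40 N, if the wrist force passes 120 N, or if a joint passes its speed limit or range.

## Robot

A 6-joint arm with a two-finger parallel gripper is mounted at the origin on the work surface. World frame = base frame: x ahead of the robot, y to its left, z up, the work surface at z = 0. Lengths are in mm, angles in rad, forces in N, time in s.
With the tool pointing down it reaches from about 350 to 875 mm from the base axis. Payload 4.2 kg.
Tool frame: the origin (TCP) lies at the very end of the fingers, on their centre line; the grasp point (between the pads) lies 19 mm behind it; z points along the fingers, y is the line along which they close (so a half turn about z gives the same grasp; the last joint's range is limited). The gripper opens to 85 mm and grips with 20 to 120 N. Pads are 22 mm wide; open, the fingers measure 114 mm over their backs; the gripper's body (76 mm by 85 mm) begins 54 mm behind the grasp point. The pads swing forward as they close: fully open they stand 13 mm farther back than shut.
Start: joints at [1.47, 0.385, 0.008, 0, -1.194, -0.259], TCP at [220.021, 584.97, 231.312] pointing down, gripper open.
Joint ranges: [-3.14, 3.14], [-1.21, 2.06], [-1.07, 1.41], [-3.16, 2.05], [-2.99, -0.16], [-3.1, 3.1]. Speed limits (rad/s): [2.79, 2.79, 3.14, 3.14, 3.14, 3.14].

## Interface

Orientations are given as a unit quaternion [x, y, z, w].
In Python, from bench import read_state, get_image, camera_model, job_done gives the robot as it stands.
- The arm moves only by the shell command python3 -m handwheel 'ROWS'. ROWS is JSON, a list of rows, each a list of 7 numbers: the shift along the tool's x, y, z in m, then the turn, a rotation vector about the tool's x, y, z in rad, then the gripper's target within -1 to 1 (fully open at 1, half-way at 0, shut at -1). In form: [[dx, dy, dz, wx, wy, wz, jaw], ...]. A call has 1 to 10 rows; each row is the pose to reach, as a shift and turn from the pose commanded when the call began, along the tool's axes at that moment; what a row does not reach only later rows make up. A row lasts 1/8 s, in which the tool goes at most 62.5 mm and 10.7 degrees, less where a joint would pass 70% of its speed; a pose out of reach is approached as far as the arm can. A call with a gripper value outside its range is refused whole. The fingers move at their own pace and stop on an object; the grip force is fixed at half the most. Time passes only in rows, so rows that repeat a pose let the fingers close. It gives the time, the measured TCP pose, the force, the opening and the grip force at its end, in the units of the state.
- read_state(): the state, without advancing time (a new reading comes with each control period).
- get_image(name): name is "scene" or "side" or "wrist"; returns (picture, depth): 384x512x3 uint8, blue, green, red; 384x512 float32, mm along the optical axis (not along the pixel's ray), 0 where there is no reading.
- camera_model(name): a dict with "K" (3x3 intrinsics, pixels), "rvec" (rotation vector, rad) and "tvec" (3), from world to camera coordinates, as OpenCV has them; the wrist camera has in their place "hand_eye" (4x4, takes a point from camera to tool coordinates, whose origin is the TCP and whose axes are the flange's). Camera axes: x right, y down, z forward; pixel columns grow to the right and rows downward; lengths in mm; the calibration is good to about 2 mm. A picture is of the moment at which its call begins: read the wrist's pose just before it. camera_model takes no time and is no camera call.
- job_done(): hands the job in; it is judged then, once.
The state is a dict: "clock": time; "joints": joint angles; "joint_vel": joint speeds; "joint_efforts": joint torques, N m; "position": TCP position; "ee_rot": TCP orientation; "contact_force": force on the tool from outside, world axes, zero at the start; "wrist_torque": the same for the moment, N m; "gripper_width": finger opening in mm; "grasp_force": force on a finger pad.
Only numpy, scipy, OpenCV 4.12 (cv2) and the standard library are available. Lean on these libraries where they do the work, as an engineer would, in place of code of your own. Each camera call takes 0.05 s, during which the arm holds its last target. There are 200 camera calls.

## Working session

There is one attempt and no reset: what is moved stays moved. The work goes in short steps, Python scripts to look and compute and a shell command to move; the robot and the scene stay as the last step left them, time stands still between calls to the robot, and variables do not carry over. Pictures are saved under pics/ and viewed, at most 10 in all, crops included, and the job is handed in when it is done.

```bash
mkdir -p pics; ls; cat > h.py <<'E'
import numpy as np, cv2, pickle
from scipy.spatial.transform import Rotation as R
from bench import read_state, get_image, camera_model
def cam(name, st=None):
    m=camera_model(name); K=np.array(m["K"],float)
    if "rvec" in m:
        Rm=cv2.Rodrigues(np.array(m["rvec"],float))[0]; t=np.array(m["tvec"],float).ravel()
        return K,Rm.T,-Rm.T@t
    X=np.array(m["hand_eye"],float); st=st or read_state()
    Rt=R.from_quat(st["ee_rot"]).as_matrix()
    return K,Rt@X[:3,:3],Rt@X[:3,3]+np.array(st["position"])
def grab(name,tag):
    st=read_state(); im,d=get_image(name); c=cam(name,st)
    pickle.dump((im,d,c),open(f"pics/{tag}.pkl","wb")); cv2.imwrite(f"pics/{tag}.png",im); return im,d,c
def load(tag): return pickle.load(open(f"pics/{tag}.pkl","rb"))
def cloud(d,c):
    K,Rm,o=c; v,u=np.mgrid[:d.shape[0],:d.shape[1]]
    p=np.stack([(u-K[0,2])/K[0,0]*d,(v-K[1,2])/K[1,1]*d,d],-1)
    return p@Rm.T+o
def plane(uv,z,c):
    K,Rm,o=c; uv=np.atleast_2d(uv).astype(float)
    r=np.c_[(uv-K[:2,2])/[K[0,0],K[1,1]],np.ones(len(uv))]@Rm.T
    return o+r*((z-o[2])/r[:,2:])
E
python3 - <<'E'
from h import *
a=[]
for n in("scene","side","wrist"):
    im,d,c=grab(n,n+"0"); print(n,c[2],c[1][:,2],c[0][0,0],np.percentile(d,[0,50,100]))
print(read_state())
im=np.hstack([cv2.imread(f"pics/{n}0.png") for n in("scene","side")])
cv2.imwrite("pics/both.png",cv2.resize(im,(800,300),interpolation=cv2.INTER_AREA))
E
```

```text
pics
scene [1458.09729793 -558.15256346  823.40145723] [-0.67931119  0.49594993 -0.54089738] 462.54861768899536 [   0.         1671.63195801 3484.84619141]
side [ -58.9290699  -799.49270434 1291.67949249] [ 0.38504553  0.55647604 -0.73625699] 490.6207576929483 [   0.         1728.61120605 3967.15454102]
wrist [289.71370269 557.64775225 372.36157672] [-0.27599763  0.10236952 -0.95569126] 280.3121633162335 [   0.          351.0513916  1490.72790527]
{'clock': 0.15, 'joints': array([ 1.46961820e+00,  3.85388712e-01,  6.95328895e-03, -3.50457638e-04,
       -1.19400657e+00, -2.58631162e-01]), 'joint_vel': array([-0.00038563, -0.00206181,  0.00536915,  0.00274499, -0.00093779,
        0.00064491]), 'joint_efforts': array([ 4.06640856e-04, -3.92679763e+01,  1.88580608e+01,  4.18864489e+00,
       -3.43377149e-03,  1.80559940e-07]), 'position': array([219.87354186, 584.58248028, 230.47310541]), 'ee_rot': array([ 9.83848851e-01, -1.78999261e-01, -9.76672416e-05,  8.33092997e-04]), 'contact_force': array([ 0.53243292,  0.26984262, -0.15906353]), 'wrist_torque': array([-0.02940179,  0.02963337, -0.02109427]), 'grasp_force': 0.0, 'gripper_width': 85.31633579685152}
```

View pics/scene0.png

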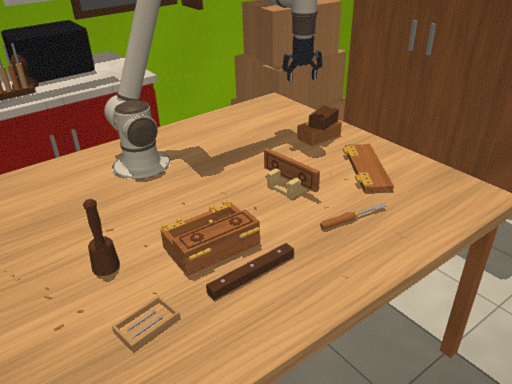

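View pics/side0.png

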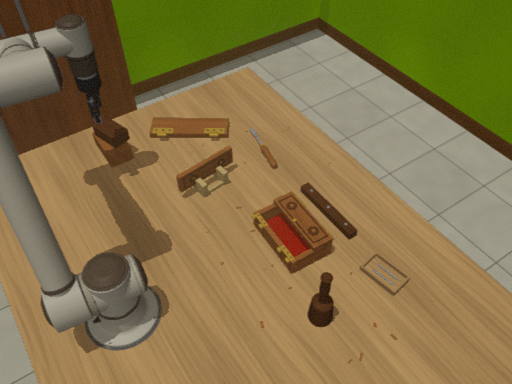

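The scene view shows the case at (212,237), the stop at (252,270), a door upright in the rack at (290,172), and a larger look-alike door lying flat at (367,167). It also shows the gouge at (352,216), the mallet at (103,245), the tray at (147,322) and a block at (320,125). The upright, smaller door in the pale rack fits the description. The flat one isn't in a rack and looks larger. I'll measure both and confirm in a crop.

```bash
python3 - <<'E'
from h import *
for tag in("scene0","side0"):
    im,d,c=load(tag); P=cloud(d,c); z=P[...,2]
    on=(d>0)&(P[...,0]>150)&(P[...,0]<1000)&(abs(P[...,1])<650)
    print(tag,"bench z",np.median(z[on&(abs(z)<15)]),np.std(z[on&(abs(z)<8)]))
    m=(on&(z>9)&(z<250)).astype(np.uint8)
    m=cv2.morphologyEx(m,cv2.MORPH_OPEN,np.ones((2,2)))
    n,L,s,_=cv2.connectedComponentsWithStats(m)
    for i in range(1,n):
        if s[i,4]<80: continue
        q=P[L==i]; zt=np.percentile(q[:,2],98); t=q[q[:,2]>zt-8]
        r=cv2.minAreaRect(q[:,:2].astype(np.float32)); rt=cv2.minAreaRect(t[:,:2].astype(np.float32))
        print(s[i],"ztop%.0f"%zt,"all",np.round(r[0]),np.round(r[1]),round(r[2],1),"top",np.round(rt[0]),np.round(rt[1]),round(rt[2],1))
im=cv2.imread("pics/scene0.png")[130:300,150:410]; im2=cv2.imread("pics/side0.png")[100:290,130:380]
a=cv2.resize(im,None,fx=1.53,fy=1.53,interpolation=cv2.INTER_CUBIC); a=cv2.resize(im,(400,262),interpolation=cv2.INTER_CUBIC);b=cv2.resize(im2,(400,304),interpolation=cv2.INTER_CUBIC)
a=cv2.copyMakeBorder(a,0,304-262,0,0,cv2.BORDER_CONSTANT)
cv2.imwrite("pics/crop1.png",np.hstack([a,b]))
E
```

```text
scene0 bench z 1.9333096583470137 1.815086308083263
[298 112  31  34 718] ztop114 all [841.  39.] [ 117. 1717.] 45.3 top [864.  62.] [  68. 1717.] 46.1
[ 265  149   56   49 1652] ztop105 all [906. -96.] [ 192. 1436.] 46.2 top [956. -61.] [ 167. 1403.] 52.1
[ 344  148   51   44 1163] ztop32 all [999.  96.] [ 174. 1589.] 41.3 top [998.  92.] [ 166. 1584.] 41.3
[  84  200   37   76 1389] ztop215 all [ 798. -415.] [  71. 1349.] 74.7 top [ 957. -447.] [  28. 1026.] 76.0
[ 162  202   99   73 4368] ztop85 all [ 882. -293.] [ 271. 1240.] 53.0 top [ 958. -326.] [ 228. 1078.] 53.1
[321 204  66  26 399] ztop29 all [725. 353.] [243.  24.] 81.8 top [720. 296.] [130.  19.] 77.1
[ 207  244   88   56 1451] ztop35 all [1019. -300.] [210. 996.] 47.6 top [1024. -304.] [206. 984.] 47.8
[113 297  68  53 887] ztop24 all [1067. -399.] [153. 832.] 78.2 top [1067. -401.] [147. 831.] 78.2
[126 311  30  21  89] ztop15 all [ 704. -336.] [10. 79.] 9.1 top [ 704. -336.] [10. 79.] 9.0
side0 bench z 2.363411565419028 2.757923564609189
[ 153  119   77   20 1125] ztop35 all [193. -42.] [1568.  302.] 60.7 top [200. -50.] [1562.  274.] 61.0
[103 128  31  39 842] ztop116 all [ 91. -12.] [1600.  107.] 75.4 top [ 90. -71.] [1486.   73.] 75.6
[251 129  27  40 216] ztop34 all [ 384. -193.] [1499.   95.] 57.5 top [ 373. -207.] [1464.   83.] 57.2
[ 177  147   57   50 1410] ztop108 all [ 202. -142.] [1402.  194.] 60.5 top [ 177. -188.] [1297.  187.] 60.7
[301 184  57  55 851] ztop39 all [ 405. -414.] [1191.  196.] 49.1 top [ 402. -411.] [1191.  186.] 48.9
[ 252  193   83   80 3470] ztop87 all [ 357. -391.] [1136.  265.] 57.6 top [ 338. -413.] [1093.  181.] 53.7
[361 253  50  43 508] ztop26 all [ 719. -330.] [100. 132.] 9.8 top [ 712. -329.] [ 86. 128.] 8.3
[308 273  26  55 943] ztop217 all [ 248. -504.] [850.  71.] 39.1 top [ 202. -554.] [715.  28.] 41.0
```

View pics/crop1.png

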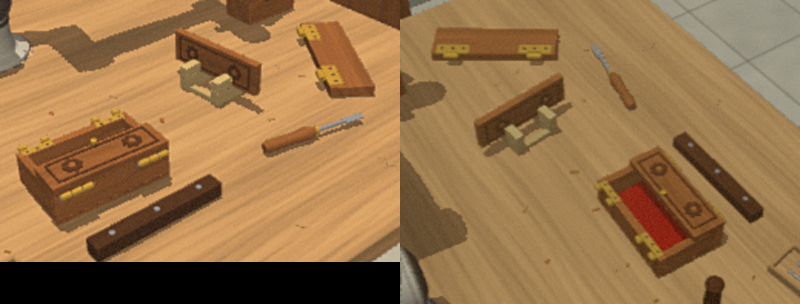

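```bash
cat >> h.py <<'E'
def comps(tag,zmin=9,zmax=250,amin=80):
    im,d,c=load(tag); P=cloud(d,c); z=P[...,2]
    on=(d>100)&(P[...,0]>150)&(P[...,0]<1000)&(abs(P[...,1])<650)&(z>zmin)&(z<zmax)
    m=cv2.morphologyEx(on.astype(np.uint8),cv2.MORPH_OPEN,np.ones((3,3)))&on
    n,L,s,_=cv2.connectedComponentsWithStats(m.astype(np.uint8))
    return P,[(s[i],P[L==i]) for i in range(1,n) if s[i,4]>amin]
E
python3 - <<'E'
from h import *
for tag in("scene0","side0"):
    print(tag)
    P,C=comps(tag)
    for s,q in C:
        zt=np.percentile(q[:,2],97)
        out=[]
        for t in(q,q[q[:,2]>zt-7]):
            r=cv2.minAreaRect(t[:,:2].astype(np.float32)); (w,h),a=r[1],r[2]
            if w>h: a-=90   # angle of long side measured from y axis
            out+=[tuple(np.round(r[0],0)),tuple(np.round((min(w,h),max(w,h)))),round(a,1)]
        print(s[:4],"zt%.0f"%zt,*out)
E
```

```text
scene0
[297 112  31  33] zt113 (np.float64(258.0), np.float64(612.0)) (np.float64(75.0), np.float64(109.0)) -89.5 (np.float64(272.0), np.float64(633.0)) (np.float64(47.0), np.float64(73.0)) -78.3
[343 147  51  44] zt31 (np.float64(554.0), np.float64(591.0)) (np.float64(114.0), np.float64(289.0)) 55.7 (np.float64(554.0), np.float64(592.0)) (np.float64(113.0), np.float64(286.0)) 55.1
[264 148  56  48] zt105 (np.float64(466.0), np.float64(300.0)) (np.float64(77.0), np.float64(236.0)) -80.0 (np.float64(462.0), np.float64(321.0)) (np.float64(29.0), np.float64(236.0)) -81.9
[ 84 199  36  76] zt214 (np.float64(470.0), np.float64(-327.0)) (np.float64(65.0), np.float64(66.0)) 34.0 (np.float64(469.0), np.float64(-326.0)) (np.float64(27.0), np.float64(29.0)) 72.1
[161 201  99  73] zt84 (np.float64(561.0), np.float64(-54.0)) (np.float64(181.0), np.float64(234.0)) -3.4 (np.float64(600.0), np.float64(-56.0)) (np.float64(77.0), np.float64(232.0)) -3.1
[320 204  66  25] zt29 (np.float64(723.0), np.float64(348.0)) (np.float64(27.0), np.float64(233.0)) -8.6 (np.float64(720.0), np.float64(318.0)) (np.f
[... 1224 characters left out ...]
t64(-36.0)) (np.float64(54.0), np.float64(265.0)) -0.2 (np.float64(725.0), np.float64(-38.0)) (np.float64(38.0), np.float64(261.0)) -0.0
[252 192  81  80] zt86 (np.float64(575.0), np.float64(-52.0)) (np.float64(206.0), np.float64(243.0)) -3.0 (np.float64(597.0), np.float64(-56.0)) (np.float64(75.0), np.float64(232.0)) -3.1
[360 252  50  41] zt26 (np.float64(713.0), np.float64(-327.0)) (np.float64(89.0), np.float64(132.0)) 9.0 (np.float64(711.0), np.float64(-327.0)) (np.float64(86.0), np.float64(132.0)) 9.1
[307 272  26  55] zt216 (np.float64(458.0), np.float64(-329.0)) (np.float64(60.0), np.float64(72.0)) 39.7 (np.float64(463.0), np.float64(-326.0)) (np.float64(28.0), np.float64(30.0)) -38.5
```

The scales check out. The upright door is 231 long with its top near 104, while the flat look-alike at (367,167) is 284 long, so the upright one at scene (290,172) is the one meant. Its carved face looks to -y, so its yaw is about 98°. The case is at about (562,-54) with yaw -3.1°, and the stop face is at x≈709 with yaw 0. I'll push first.

```bash
cat >> h.py <<'E'
def go(x,y,z,yaw):
    "print shift (m) and wz in tool axes to reach the target; yaw deg of tool x"
    s=read_state(); M=R.from_quat(s["ee_rot"]); T=R.from_euler("z",yaw,degrees=True)*R.from_euler("x",180,degrees=True)
    print("d",np.round(M.inv().apply(np.array([x,y,z])-s["position"])/1000,4),"w",np.round((M.inv()*T).as_rotvec(),4))
def st():
    s=read_state(); e=R.from_quat(s["ee_rot"]).as_matrix()
    print(round(s["clock"],2),np.round(s["position"],1),"yaw %.2f"%np.degrees(np.arctan2(e[1,0],e[0,0])),"z",np.round(e[:,2],3),"F",np.round(s["contact_force"],1),"T",np.round(s["wrist_torque"],2),"w %.1f g %.1f"%(s["gripper_width"],s["grasp_force"]),np.round(s["joints"],2))
E
python3 -c "from h import *
st();go(430,-54,200,0)"
python3 -m handwheel '[[0.42,0.525,0.02,0,0,-0.36,0],[0.42,0.525,0.02,0,0,-0.36,0],[0.42,0.525,0.02,0,0,-0.36,0],[0.42,0.525,0.02,0,0,-0.36,0],[0.42,0.525,0.02,0,0,-0.36,0],[0.42,0.525,0.02,0,0,-0.36,0],[0.42,0.525,0.02,0,0,-0.36,0],[0.42,0.525,0.02,0,0,-0.36,0],[0.42,0.525,0.02,0,0,-0.36,0],[0.42,0.525,0.02,0,0,-0.36,0]]'
python3 -c "from h import *
st();go(425,-54,160,0);im,d,c=grab('wrist','w1')"
```

```text
0.15 [219.9 584.6 230.5] yaw -20.62 z [-0.    -0.002 -1.   ] F [ 0.5  0.3 -0.2] T [-0.03  0.03 -0.02] w 85.3 g 0.0 [ 1.47  0.39  0.01 -0.   -1.19 -0.26]
d [0.4216 0.5236 0.0314] w [ 1.700e-03  2.000e-04 -3.599e-01]
clock: 1.4
position: [413.8, -11.0, 213.0]
ee_rot: [1.0, 0.0, 0.001, -0.0]
contact_force: [2.4, 0.9, 0.3]
gripper_width: 42.7
grasp_force: 0.0
1.4 [413.8 -11.  213. ] yaw 0.04 z [ 0.001  0.    -1.   ] F [2.4 0.9 0.3] T [ 0.1  -0.14  0.03] w 42.7 g 0.0 [ 0.37  0.03 -0.5   0.   -1.04  1.2 ]
d [0.0112 0.043  0.0529] w [-0.0004 -0.0011  0.0007]
```

View pics/w1.png

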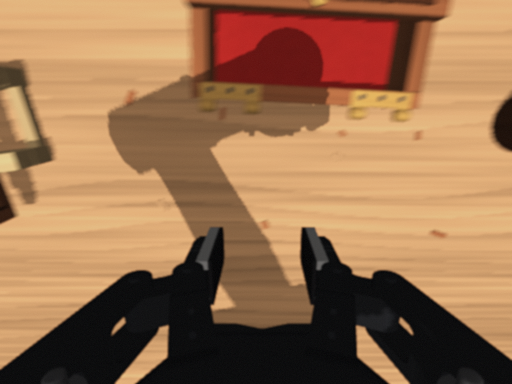

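The wrist view shows the case ahead, its brass leaves at (230,95) and (380,103), and clear bench between the fingers and the case. I'll go down and start the push.

```bash
python3 -m handwheel '[[0.012,0.043,0.06,0,0,0,0],[0.012,0.043,0.12,0,0,0,0],[0.012,0.043,0.17,0,0,0,0],[0.012,0.043,0.192,0,0,0,0],[0.012,0.043,0.192,0,0,0,0],[0.03,0.043,0.192,0,0,0,0],[0.045,0.043,0.192,0,0,0,0],[0.06,0.043,0.192,0,0,0,0],[0.065,0.043,0.192,0,0,0,0],[0.07,0.043,0.192,0,0,0,0]]'
python3 - <<'E'
from h import *
st(); grab('scene','s2'); P,C=comps('s2')
for s,q in C:
    zt=np.percentile(q[:,2],97)
    if s[0]>150 and s[0]<230: r=cv2.minAreaRect(q[q[:,2]>zt-7][:,:2].astype(np.float32)); print(s,r)
E
```

```text
clock: 2.7
position: [480.1, -52.8, 20.6]
ee_rot: [1.0, -0.001, -0.004, 0.001]
contact_force: [-8.5, 0.1, 8.0]
gripper_width: 42.9
grasp_force: 5.2
2.7 [480.1 -52.8  20.6] yaw -0.10 z [-0.008 -0.001 -1.   ] F [-8.5  0.1  8. ] T [-0.46  2.   -0.16] w 42.9 g 5.2 [ 0.23  0.43 -0.58 -0.   -0.57  1.34]
[ 162  159  100  116 6052] ((504.34033203125, -63.96870803833008), (78.29013061523438, 39.29541778564453), 64.60659790039062)
[ 206  243   88   55 1445] ((728.3468627929688, -35.99696350097656), (39.92458724975586, 262.63348388671875), 0.5259840488433838)
```

```bash
python3 -m handwheel '[[0.007,0,0,0,0,0,0],[0.014,0,0,0,0,0,0],[0.021,0,0,0,0,0,0],[0.028,0,0,0,0,0,0],[0.035,0,0,0,0,0,0],[0.041,0,0,0,0,0,0],[0.046,0,0,0,0,0,0],[0.05,0,0,0,0,0,0],[0.054,0,0,0,0,0,0],[0.054,0,0,0,0,0,0]]'
python3 -m handwheel '[[0.003,0,0,0,0,0,0],[0.006,0,0,0,0,0,0],[0.006,0,0,0,0,0,0]]'
python3 -c "from h import *
st()"
```

```text
clock: 4.0
position: [536.0, -52.4, 20.5]
ee_rot: [1.0, -0.0, -0.002, 0.0]
contact_force: [-4.2, -1.2, 2.5]
gripper_width: 42.5
grasp_force: 3.5
clock: 4.38
position: [542.6, -52.2, 20.5]
ee_rot: [1.0, -0.0, -0.001, 0.0]
contact_force: [-3.7, -1.0, 3.0]
gripper_width: 42.6
grasp_force: 3.6
4.38 [542.6 -52.2  20.5] yaw -0.01 z [-0.002 -0.    -1.   ] F [-3.7 -1.   3. ] T [-0.32  1.07  0.01] w 42.6 g 3.6 [ 0.2   0.5  -0.43 -0.   -0.64  1.37]
```

```bash
for i in 1 2 3; do python3 -m handwheel '[[0.002,0,0,0,0,0,0],[0.004,0,0,0,0,0,0],[0.004,0,0,0,0,0,0]]' | grep -E "position|force"; done
```

```text
position: [547.4, -52.0, 20.5]
contact_force: [-2.6, -0.9, 0.8]
grasp_force: 3.3
position: [550.2, -52.1, 20.6]
contact_force: [-6.8, -0.2, 3.9]
grasp_force: 4.7
position: [550.2, -52.5, 20.5]
contact_force: [-14.5, 1.6, 10.5]
grasp_force: 8.8
```

```bash
python3 -m handwheel '[[0.003,0,0,0,0,0,0],[0.003,0,0,0,0,0,0],[0.003,0,0,0,0,0,0]]' | grep -E "position|force"
python3 - <<'E'
from h import *
st()
for n in("scene","side"):
    im,d,c=grab(n,n+"3"); P=cloud(d,c); z=P[...,2]
    # red interior edge, stop top, far door top
    hsv=cv2.cvtColor(im,cv2.COLOR_BGR2HSV)
    near=(d>100)&(P[...,0]>540)&(P[...,0]<780)&(abs(P[...,1]+50)<170)
    for nm,m in(("door top",near&(z>76)&(z<90)&(P[...,0]<735)),("stop top",near&(z>24)&(z<40)&(P[...,0]>700)&(hsv[...,2]<90))):
        m=cv2.morphologyEx(m.astype(np.uint8),cv2.MORPH_OPEN,np.ones((3,3)))>0
        q=P[m&near][:,:2].astype(np.float32); print(n,nm,len(q),cv2.minAreaRect(q) if len(q)>5 else "")
a=cv2.resize(cv2.imread("pics/scene3.png")[190:310,150:310],(480,360),interpolation=cv2.INTER_CUBIC)
b=cv2.resize(cv2.imread("pics/side3.png")[170:270,260:380],(320,267),interpolation=cv2.INTER_CUBIC)
b=cv2.copyMakeBorder(b,0,93,0,0,cv2.BORDER_CONSTANT); cv2.imwrite("pics/c3.png",np.hstack([a,b]))
E
```

```text
position: [550.1, -52.6, 20.3]
contact_force: [-21.1, 4.1, 16.5]
grasp_force: 13.1
5.88 [550.1 -52.6  20.3] yaw -0.01 z [-0.018 -0.002 -1.   ] F [-21.1   4.1  16.5] T [0.93 5.47 0.35] w 42.7 g 13.1 [ 0.2   0.51 -0.4  -0.   -0.67  1.38]
scene door top 1722 ((626.7171020507812, -50.105255126953125), (171.8443603515625, 234.28985595703125), 0.2918286621570587)
scene stop top 371 ((727.2637939453125, -54.405418395996094), (225.8376007080078, 40.30956268310547), 89.4253158569336)
side door top 990 ((673.5280151367188, -60.30674743652344), (76.7634048461914, 212.0633087158203), 1.26528799533844)
side stop top 36 ((729.66943359375, -156.8502655029297), (17.8426570892334, 23.462738037109375), 86.61607360839844)
```

View pics/c3.png

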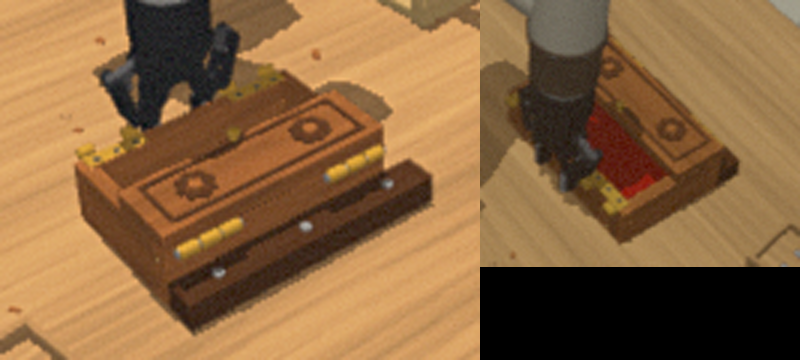

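The case sits against the stop along its whole length: in the scene crop the far side is parallel to the batten, with hinge barrels above it at (210,240) and (355,160). I'll back off, rise and take a wrist view of the gaps.

```bash
python3 -m handwheel '[[-0.01,0,0,0,0,0,0],[-0.035,0,0,0,0,0,0],[-0.06,0,0,0,0,0,0],[-0.08,0,-0.06,0,0,0,0],[-0.08,0,-0.12,0,0,0,0],[-0.08,0,-0.18,0,0,0,0],[-0.08,0,-0.2,0,0,0,0],[-0.08,0,-0.2,0,0,0,0],[-0.08,0,-0.2,0,0,0,0]]' >/dev/null
python3 - <<'E'
from h import *
st(); im,d,c=grab("wrist","w4"); P=cloud(d,c)
hsv=cv2.cvtColor(im,cv2.COLOR_BGR2HSV)
m=cv2.inRange(hsv,(20,110,110),(35,255,255))
n,L,s,ce=cv2.connectedComponentsWithStats(m)
for i in range(1,n):
    if s[i,4]>15: q=P[(L==i)&(d>0)]; print(s[i],np.round(ce[i]),np.round(np.median(q,0)),np.round(np.percentile(q,[2,98],axis=0)))
for n in("scene","side"): grab(n,n+"4")
cv2.imwrite("pics/w4b.png",cv2.resize(im,(768,576),interpolation=cv2.INTER_CUBIC))
E
```

```text
7.1 [478.7 -51.8 219.8] yaw 0.01 z [-0.  0. -1.] F [-0.   0.3  0.5] T [-0.03  0.   -0.01] w 42.6 g 0.0 [ 0.23  0.15 -0.35 -0.   -1.07  1.34]
[328  79  25   8 115] [339.  82.] [ 572. -132.   60.] [[ 568. -143.   58.]
 [ 574. -119.   62.]]
[325  89  21   4  61] [335.  90.] [ 564. -127.   60.] [[ 562. -137.   58.]
 [ 565. -117.   61.]]
```

View pics/w4b.png

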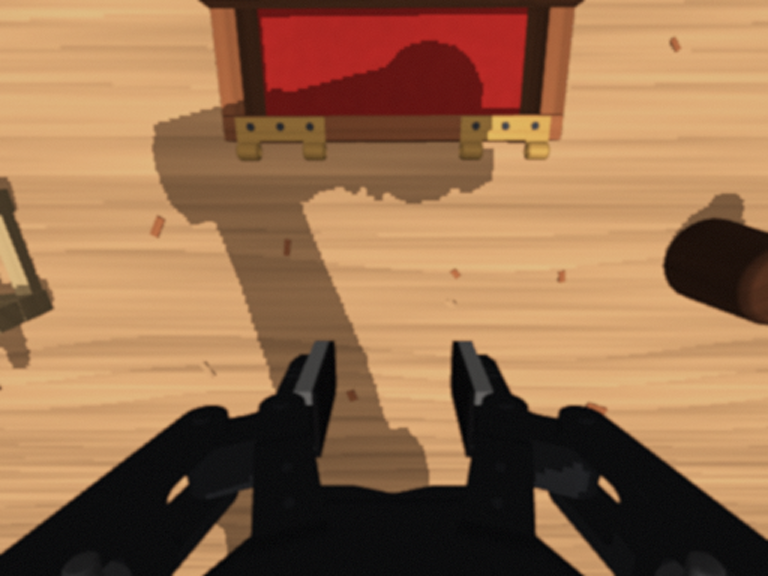

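The wrist view shows the four fixed knuckles at (249,151), (315,151), (471,151) and (537,151) in the 1.5x picture, so the gap centres are at columns 282 and 504. The near edge of the case is level, meaning it's square to the tool.

```bash
python3 - <<'E'
from h import *
im,d,c=load("w4"); P=cloud(d,c)
f=lambda u:(np.array(u)+.5)/1.5-.5
# outer ends of the knuckles and near tangent, top view
for a in([237,151],[327,151],[459,151],[549,151]): print("end",np.round(plane(f(a),60.5,c)[0],1))
# near edge of case rim (row 141) and far...
print("rim near", np.round(plane(f([390,141]),60,c)[0],1),"depth around", np.round(P[int(141/1.5)-2,260],1), np.round(P[100,[166,210,314,358]],1))
hsv=cv2.cvtColor(im,cv2.COLOR_BGR2HSV)
print("hsv knuckle",hsv[100,166],hsv[100,358],"wood",hsv[100,260],hsv[90,260])
sub=(d>0)&(P[...,2]>56)&(P[...,2]<72)&(np.abs(P[...,1]+50)<130)
sub[:95]=0
n,L,s,ce=cv2.connectedComponentsWithStats(sub.astype(np.uint8))
for i in range(1,n):
    if s[i,4]>10:
        q=P[L==i]; print(s[i],ce[i].round(1),np.round(np.percentile(q,[5,50,95],axis=0),1).tolist())
E
```

```text
end [553.9  54.5  60.5]
end [553.8  -7.1  60.5]
end [553.8 -97.5  60.5]
end [ 553.7 -159.1   60.5]
rim near [560.3 -50.3  60. ] depth around [562.1 -50.5  58.8] [[ 554.3   44.4   65.6]
 [ 554.3   -0.    65.7]
 [ 554.2 -105.1   64.8]
 [ 554.2 -149.4   65.6]]
hsv knuckle [ 18 160 134] [ 19 151 221] wood [ 14 128 140] [ 10 165 102]
[157  95  18  12 196] [165.2 100.5] [[548.5, 39.7, 58.2], [553.8, 45.4, 64.9], [559.2, 53.0, 66.8]]
[201  95  17  12 187] [209.  100.5] [[548.4, -5.4, 59.9], [553.3, 1.1, 64.7], [559.2, 8.3, 66.7]]
[306  95  16  12 184] [313.3 100.4] [[548.4, -111.3, 60.9], [554.2, -104.5, 64.8], [559.1, -98.1, 66.6]]
[349  95  17  12 188] [357.  100.4] [[548.3, -155.8, 58.7], [554.2, -148.8, 64.6], [559.1, -142.6, 66.3]]
```

```bash
python3 -c "from h import *
go(462,321,210,7.8); go(470,270,210,7.8)"
```

```text
d [-0.0162 -0.373   0.0092] w [ 0.0003  0.0023 -0.136 ]
d [-0.0082 -0.322   0.0092] w [ 0.0003  0.0023 -0.136 ]
```

The geometry agrees: the axis is at x≈554 and z≈60.5, the gap spacing is 152, and the middle is at y≈-52. Next I'll go above the door and look.

```bash
python3 -m handwheel '[[-0.016,-0.373,-0.02,0,0,-0.136,0],[-0.016,-0.373,-0.02,0,0,-0.136,0],[-0.016,-0.373,-0.02,0,0,-0.136,0],[-0.016,-0.373,-0.02,0,0,-0.136,0],[-0.016,-0.373,-0.02,0,0,-0.136,0],[-0.016,-0.373,-0.02,0,0,-0.136,0],[-0.016,-0.373,-0.02,0,0,-0.136,0],[-0.016,-0.373,-0.02,0,0,-0.136,0],[-0.016,-0.373,-0.02,0,0,-0.136,0]]' >/dev/null
python3 - <<'E'
from h import *
st(); im,d,c=grab("wrist","w5"); P=cloud(d,c)
def fit(P,d,lab,extra=True):
    m=(d>0)&(P[...,2]>93)&(P[...,2]<112)&(abs(P[...,0]-462)<150)&(abs(P[...,1]-321)<60)&extra
    q=P[m].astype(np.float32); r=cv2.minAreaRect(q[:,:2]); print(lab,len(q),"z",np.percentile(q[:,2],[5,50,95]).round(1),[np.round(v,1) for v in r]); print(cv2.boxPoints(r).round(1).tolist())
    vx=cv2.fitLine(q[:,:2],cv2.DIST_HUBER,0,.01,.01).ravel(); print("line yaw",np.degrees(np.arctan2(vx[1],vx[0])).round(2),vx[2:])
fit(P,d,"wrist")
for t in("scene4","side4"):
    i2,d2,c2=load(t); fit(cloud(d2,c2),d2,t)
cv2.imwrite("pics/w5b.png",cv2.resize(im,(640,480),interpolation=cv2.INTER_CUBIC))
E
```

```text
8.38 [462.5 319.8 240.3] yaw 7.73 z [-0.001 -0.001 -1.   ] F [-0.5 -0.1  0.2] T [-0.02 -0.03 -0.02] w 43.0 g 0.0 [ 0.89  0.27 -0.13  0.   -1.17  0.81]Traceback (most recent call last):
  File "<stdin>", line 7, in <module>
  File "<stdin>", line 5, in fit
cv2.error: OpenCV(4.12.0) /io/opencv/modules/imgproc/src/convhull.cpp:143: error: (-215:Assertion failed) total >= 0 && (depth == CV_32F || depth == CV_32S) in function 'convexHull'
```

```bash
python3 - <<'E'
from h import *
def fit(P,d,lab,b=0):
    m=(d>0)&(P[...,2]>94+b)&(P[...,2]<112)&(abs(P[...,0]-462)<150)&(abs(P[...,1]-321)<60)
    q=np.ascontiguousarray(P[m],dtype=np.float32); print(lab,len(q))
    if len(q)<5: return
    xy=np.ascontiguousarray(q[:,:2]); r=cv2.minAreaRect(xy); print("z",np.percentile(q[:,2],[5,50,95]).round(1),[np.round(v,1) for v in r]); print(cv2.boxPoints(r).round(1).tolist())
    vx=cv2.fitLine(xy,cv2.DIST_HUBER,0,.01,.01).ravel(); print("line yaw",np.degrees(np.arctan2(vx[1],vx[0])).round(2),vx[2:])
im,d,c=load("w5"); P=cloud(d,c); fit(P,d,"w5")
print("depth zeros",(d==0).mean(), P[100,256],d[100,256])
for t in("scene4","side4"):
    i2,d2,c2=load(t); fit(cloud(d2,c2),d2,t,5)
cv2.imwrite("pics/w5b.png",cv2.resize(im,(640,480),interpolation=cv2.INTER_CUBIC))
E
```

```text
w5 3887
z [100.1 101.4 102.6] [array([462.8, 320.8]), array([229. ,  19.6]), np.float64(7.0)]
[[348.0, 316.5], [350.3999938964844, 297.1000061035156], [577.7000122070312, 325.1000061035156], [575.2999877929688, 344.6000061035156]]
line yaw 7.09 [475.8633  323.45422]
depth zeros 0.003926595052083333 [536.50049709 334.87465279 101.17415604] 268.3867
scene4 259
z [100.  103.2 105.9] [array([462.4, 321.5]), array([231.7,  25.3]), np.float64(5.7)]
[[345.8999938964844, 322.70001220703125], [348.3999938964844, 297.5], [578.9000244140625, 320.3999938964844], [576.4000244140625, 345.6000061035156]]
line yaw 6.95 [467.16547 319.54745]
side4 302
z [ 99.8 104.2 109.2] [array([461.6, 321.5]), array([231.8,  26.6]), np.float64(7.9)]
[[345.0, 318.79998779296875], [348.6000061035156, 292.5], [578.2000122070312, 324.20001220703125], [574.5999755859375, 350.5]]
line yaw 6.95 [460.9962  319.72656]
```

View pics/w5b.png

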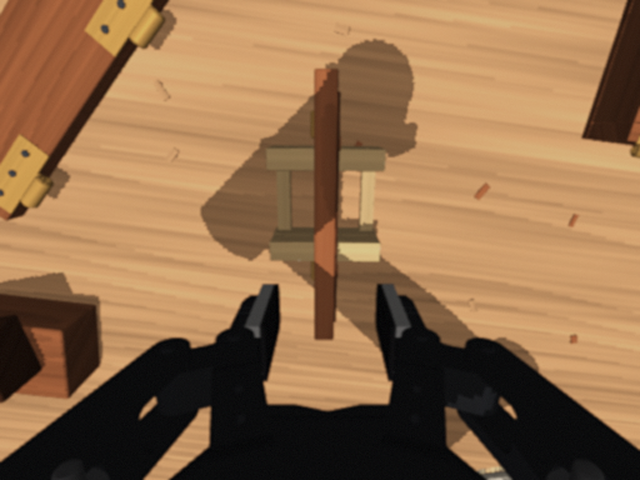

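The wrist view shows the whole door top from (325,70) to (325,338), with brass peeping out on its left (+y) side at (311,123). That confirms the inner face looks to +y. The smaller door is in the rack and the bigger one lies at upper left. Next I'll grasp.

```bash
python3 -c "from h import *
go(462.4,320.7,74,7.0)"
python3 -m handwheel '[[0,-0.001,0.05,0,0,0.0125,0],[0,-0.001,0.1,0,0,0.0125,0],[0,-0.001,0.14,0,0,0.0125,0],[0,-0.001,0.1665,0,0,0.0125,0],[0,-0.001,0.1665,0,0,0.0125,0],[0,-0.001,0.1665,0,0,0.0125,-1],[0,-0.001,0.1665,0,0,0.0125,-1],[0,-0.001,0.1665,0,0,0.0125,-1],[0,-0.001,0.1665,0,0,0.0125,-1],[0,-0.001,0.1665,0,0,0.0125,-1]]'
python3 -c "from h import *
st()"
```

```text
d [-1.000e-04 -1.000e-03  1.666e-01] w [0.0003 0.0003 0.0125]
clock: 9.68
position: [463.2, 322.6, 76.1]
ee_rot: [0.998, 0.062, 0.001, -0.001]
contact_force: [-0.6, -0.9, 6.5]
gripper_width: 16.7
grasp_force: 60.8
9.68 [463.2 322.6  76.1] yaw 7.12 z [ 0.003  0.002 -1.   ] F [-0.6 -0.9  6.5] T [-0.43  0.   -0.08] w 16.7 g 60.8 [ 0.9   0.44 -0.34  0.   -0.78  0.8 ]
```

```bash
python3 -m handwheel '[[0,0,-0.01,0,0,0,-1],[0,0,-0.03,0,0,0,-1],[0,0,-0.055,0,0,0,-1],[0,0,-0.08,0,0,0,-1],[0,0,-0.105,0,0,0,-1],[0,0,-0.125,0,0,0,-1],[0,0,-0.135,0,0,0,-1],[0,0,-0.135,0,0,0,-1]]'
python3 -c "from h import *
st();go(520,-52,211,-90)"
```

```text
clock: 10.68
position: [462.2, 322.1, 209.5]
ee_rot: [0.998, 0.062, 0.0, -0.0]
contact_force: [0.5, -0.1, -2.5]
gripper_width: 16.9
grasp_force: 59.7
10.68 [462.2 322.1 209.5] yaw 7.08 z [ 0.     0.001 -1.   ] F [ 0.5 -0.1 -2.5] T [-0.03 -0.04  0.01] w 16.9 g 59.7 [ 0.9   0.3  -0.18 -0.   -1.09  0.8 ]
d [ 0.0113  0.3783 -0.0018] w [-8.0000e-04  5.0000e-04  1.6944e+00]
```

```bash
python3 -m handwheel '[[0,0.03,0,0,0,0.12,-1],[0,0.07,0,0,0,0.29,-1],[0,0.11,0,0,0,0.46,-1],[0.005,0.155,0,0,0,0.63,-1],[0.005,0.2,0,0,0,0.8,-1],[0.008,0.245,0,0,0,0.97,-1],[0.01,0.285,0,0,0,1.14,-1],[0.01,0.32,0,0,0,1.31,-1],[0.01,0.35,0,0,0,1.48,-1],[0.01,0.37,0,0,0,1.62,-1]]' >/dev/null
python3 -c "from h import *
st();go(520,-52,211,-90)"
```

```text
11.93 [517.1 -45.3 207.8] yaw -86.09 z [-0.003 -0.    -1.   ] F [ 0.2 -0.9 -2.9] T [-0.02 -0.   -0.01] w 16.9 g 59.7 [ 0.23  0.23 -0.28 -0.   -1.06 -0.16]
d [ 0.0069 -0.0025 -0.0032] w [ 0.0029 -0.      0.0683]
```

```bash
python3 -m handwheel '[[0,0,0,0,0,0.03,-1],[0,0,0,0,0,0.05,-1],[0,0,0,0,0,0.05,-1]]' >/dev/null
python3 -c "from h import *
st();go(520,-52,211,-90)
for n in('scene','side','wrist'): grab(n,n+'6')"
```

```text
12.3 [517.7 -43.3 208.9] yaw -88.51 z [-0.001  0.    -1.   ] F [-0.6  0.4 -1.6] T [ 0.05 -0.01 -0.03] w 17.5 g 59.7 [ 0.23  0.22 -0.28 -0.   -1.06 -0.2 ]
d [ 0.0087 -0.002  -0.0021] w [0.0006 0.0001 0.026 ]
```

```bash
python3 - <<'E'
from h import *
im,d,c=load("scene6"); i2,d2,c2=load("side6")
a=cv2.resize(im[120:270,120:320],(533,400),interpolation=cv2.INTER_CUBIC); b=cv2.resize(i2[120:270,190:290],(267,400),interpolation=cv2.INTER_CUBIC)
cv2.imwrite("pics/c6.png",np.hstack([a,b]))
for t in("scene6","side6","wrist6"):
    i,dd,cc=load(t); P=cloud(dd,cc); hsv=cv2.cvtColor(i,cv2.COLOR_BGR2HSV)
    m=(dd>0)&(P[...,2]>140)&(P[...,2]<245)&(abs(P[...,0]-518)<40)&(abs(P[...,1]+45)<135)
    wood=m&(hsv[...,1]>100)&(hsv[...,2]>50)&(hsv[...,0]<16)
    brass=m&(hsv[...,0]>=17)&(hsv[...,0]<36)&(hsv[...,1]>100)&(hsv[...,2]>90)
    q=P[wood]; print(t,len(q)); 
    if len(q)>50: print("wood pct",np.percentile(q,[1,5,50,95,99],axis=0).round(1).tolist())
    n,L,s,ce=cv2.connectedComponentsWithStats(brass.astype(np.uint8))
    for k in range(1,n):
        if s[k,4]>8: print(s[k],np.percentile(P[L==k],[5,50,95],axis=0).round(1).tolist())
E
```

```text
scene6 1637
wood pct [[508.9, -158.2, 167.1], [514.4, -155.7, 172.9], [524.7, -60.6, 211.2], [529.1, 60.0, 237.3], [530.5, 69.5, 238.6]]
[217 170  19  16 170] [[519.9, 6.2, 157.7], [523.9, 31.1, 173.6], [529.7, 58.7, 188.2]]
[168 189  22  17 207] [[524.5, -145.5, 157.2], [527.6, -120.2, 173.2], [532.9, -92.8, 187.5]]
side6 841
wood pct [[502.2, -157.8, 167.4], [503.9, -156.0, 175.1], [509.6, -85.9, 215.3], [524.2, 55.2, 239.2], [526.8, 67.8, 241.1]]
wrist6 14425
wood pct [[507.7, -153.2, 225.6], [509.2, -149.4, 227.2], [518.2, -100.1, 234.3], [526.9, -20.0, 235.3], [528.4, -10.4, 235.9]]
```

View pics/c6.png

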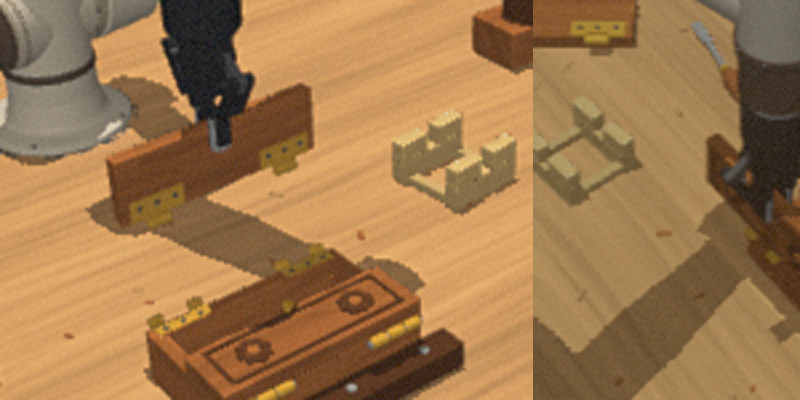

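The scene crop shows the door upright in the gripper, with brass knuckles down at (285,162) and (160,215) facing the case. It is level and lined up with the tool. Next I'll bring it above the gaps.

```bash
python3 -m handwheel '[[0.004,0.01,0.02,0,0,0.026,-1],[0.008,0.02,0.04,0,0,0.026,-1],[0.008,0.0255,0.055,0,0,0.026,-1],[0.008,0.0255,0.06,0,0,0.026,-1],[0.008,0.0255,0.06,0,0,0.026,-1],[0.008,0.0255,0.06,0,0,0.026,-1],[0.008,0.0255,0.06,0,0,0.026,-1]]' >/dev/null
cat > m.py <<'E'
from h import *
import sys
st()
def rep(lab,q): print(lab,len(q),np.percentile(q,[3,50,97],axis=0).round(1).tolist())
im,d,c=grab("scene",sys.argv[1]); P=cloud(d,c); hsv=cv2.cvtColor(im,cv2.COLOR_BGR2HSV)
z0=read_state()["position"][2]-10 # door centre z
br=(d>0)&(hsv[...,0]>=17)&(hsv[...,0]<36)&(hsv[...,1]>100)&(hsv[...,2]>60)&(P[...,0]>500)&(P[...,0]<600)&(abs(P[...,1]+50)<130)
for nm,lo,hi in(("leaf",z0-36,z0-8),("knuckle",z0-50,z0-38),("case",50,72)):
    for s,w in(("L",P[...,1]>-50),("R",P[...,1]<-50)):
        m=br&w&(P[...,2]>lo)&(P[...,2]<hi)
        if m.sum()>5: rep(nm+s,P[m])
E
python3 m.py s7; python3 -c "from h import *
go(544,-51,113.5,-90)"
```

```text
13.32 [493.2 -52.5 149.8] yaw -90.07 z [ 0.001  0.    -1.   ] F [ 0.2 -0.3 -2.1] T [ 0.   -0.06 -0.03] w 16.7 g 59.6 [ 0.22  0.25 -0.42  0.   -0.9  -0.22]
leafL 96 [[500.1, -4.6, 104.5], [501.9, 18.9, 118.2], [504.9, 50.3, 130.1]]
leafR 98 [[500.1, -156.7, 106.4], [501.5, -132.2, 118.6], [504.5, -100.0, 129.7]]
knuckleL 16 [[501.6, 10.7, 94.1], [504.8, 19.7, 99.2], [509.3, 33.1, 101.3]]
knuckleR 17 [[503.0, -139.6, 94.6], [505.9, -128.3, 98.7], [508.9, -117.2, 101.2]]
caseL 106 [[550.6, -3.7, 59.4], [561.6, 23.9, 62.8], [574.6, 53.0, 69.1]]
caseR 130 [[549.6, -157.0, 59.8], [563.5, -129.1, 62.9], [576.4, -99.1, 68.9]]
d [-0.0016 -0.0509  0.0362] w [-0.001   0.0002 -0.0014]
```

Relative to the case, the door sits about 1 mm to -y. I'll move over the gap, still about 11 mm high.

```bash
python3 -m handwheel '[[-0.0012,-0.015,0,0,0,0,-1],[-0.0012,-0.035,0,0,0,0,-1],[-0.0012,-0.047,0,0,0,0,-1],[-0.0012,-0.05,0.01,0,0,0,-1],[-0.0012,-0.05,0.02,0,0,0,-1],[-0.0012,-0.05,0.025,0,0,0,-1],[-0.0012,-0.05,0.025,0,0,0,-1],[-0.0012,-0.05,0.025,0,0,0,-1]]' >/dev/null
python3 m.py s8; python3 - <<'E'
from h import *
im,d,c=load("s8"); cv2.imwrite("pics/c8.png",cv2.resize(im[180:270,140:290],(800,480),interpolation=cv2.INTER_CUBIC))
E
```

```text
14.38 [542.7 -51.4 124.6] yaw -90.08 z [ 0.001 -0.    -1.   ] F [ 0.4  1.  -3.2] T [ 0.02 -0.04 -0.01] w 17.0 g 59.8 [ 0.2   0.35 -0.34  0.   -0.88 -0.2 ]
leafL 133 [[547.5, -3.9, 79.7], [550.6, 22.5, 92.3], [554.3, 52.5, 104.4]]
leafR 157 [[546.5, -155.5, 79.5], [550.1, -127.9, 91.1], [554.1, -97.5, 104.6]]
knuckleL 47 [[547.6, -2.7, 64.9], [555.1, 23.2, 69.0], [562.6, 51.5, 76.3]]
knuckleR 58 [[548.5, -155.4, 64.7], [556.3, -131.1, 67.9], [575.9, -100.8, 76.1]]
caseL 108 [[548.9, -4.6, 59.9], [562.7, 21.5, 63.4], [575.0, 52.5, 69.9]]
caseR 132 [[551.0, -156.8, 59.4], [564.5, -129.3, 63.6], [575.8, -99.3, 70.2]]
```

View pics/c8.png

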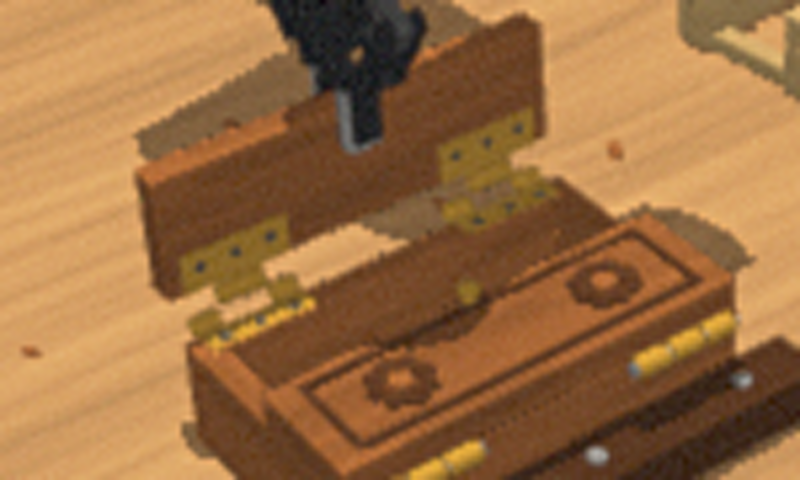

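The crop shows both door knuckles just above the gaps: the left one in this view at (240,285), over the gap centred at (247,305). I'll lower gently and watch the force.

```bash
python3 -m handwheel '[[0.0004,-0.0005,0.003,0,0,0,-1],[0.0004,-0.0005,0.006,0,0,0,-1],[0.0004,-0.0005,0.008,0,0,0,-1],[0.0004,-0.0005,0.009,0,0,0,-1],[0.0004,-0.0005,0.009,0,0,0,-1]]' >/dev/null; python3 -c "from h import *
st()"; for i in 1 2; do python3 -m handwheel '[[0,0,0.0005,0,0,0,-1],[0,0,0.001,0,0,0,-1],[0,0,0.001,0,0,0,-1]]'|grep -E "pos|contact"; done
```

```text
15.05 [543.1 -51.9 115.1] yaw -90.09 z [-0. -0. -1.] F [-0.3 -0.4 -2.3] T [-0.01  0.03  0.02] w 16.6 g 59.8 [ 0.2   0.37 -0.35  0.   -0.86 -0.2 ]
position: [543.1, -51.9, 114.2]
contact_force: [-0.2, 0.6, -2.1]
position: [543.1, -51.9, 113.2]
contact_force: [0.6, -0.7, -2.4]
```

```bash
for i in 1 2 3 4; do python3 -m handwheel '[[0,0,0.0005,0,0,0,-1],[0,0,0.0005,0,0,0,-1],[0,0,0.0005,0,0,0,-1]]'|grep -E "pos|contact"; done
```

```text
position: [543.1, -51.9, 112.7]
contact_force: [0.7, 0.4, -1.1]
position: [543.1, -51.9, 112.2]
contact_force: [0.6, 0.6, -2.3]
position: [543.2, -51.9, 112.0]
contact_force: [-0.1, 0.1, 0.7]
position: [543.3, -51.9, 111.8]
contact_force: [-2.6, 0.6, 5.1]
```

Contact came at z≈112.1 with the door edge on the fixed knuckles, 1 mm below in line, as predicted. I'll raise 1 mm and feel for the near face.

```bash
python3 -m handwheel '[[0,0,-0.001,0,0,0,-1],[0,0,-0.0015,0,0,0,-1],[0,0,-0.0015,0,0,0,-1]]'|grep -E "pos|contact"; for i in 1 2 3 4 5 6; do python3 -m handwheel '[[0,-0.0005,0,0,0,0,-1],[0,-0.0005,0,0,0,0,-1],[0,-0.0005,0,0,0,0,-1]]'|grep -E "pos|contact"; done
```

```text
position: [542.9, -51.8, 112.1]
contact_force: [0.8, 0.1, -1.9]
position: [543.6, -51.8, 112.6]
contact_force: [-0.3, 0.4, -2.1]
position: [544.1, -51.9, 112.7]
contact_force: [-0.5, -0.2, -1.8]
position: [544.6, -51.9, 112.7]
contact_force: [0.1, 0.2, -2.9]
position: [545.1, -51.9, 112.7]
contact_force: [0.2, -1.2, -2.1]
position: [545.6, -51.9, 112.7]
contact_force: [-0.4, 0.1, -2.2]
position: [545.9, -51.9, 112.7]
contact_force: [-1.4, -0.2, -2.1]
```

```bash
python3 -m handwheel '[[0,-0.0005,0,0,0,0,-1],[0,-0.0005,0,0,0,0,-1],[0,-0.0005,0,0,0,0,-1]]'|grep -E "pos|contact"; python3 -m handwheel '[[0,-0.0005,0,0,0,0,-1],[0,-0.0005,0,0,0,0,-1],[0,-0.0005,0,0,0,0,-1]]'|grep -E "pos|contact"
```

```text
position: [546.1, -51.9, 112.7]
contact_force: [-3.1, 0.5, 0.8]
position: [546.3, -52.0, 112.7]
contact_force: [-4.9, 1.4, 2.2]
```

The near face was felt at x≈545.8. I'll back off 1 mm so the knuckles sit in line and check everything.

```bash
python3 -m handwheel '[[0,0.001,-0.0003,0,0,0,-1],[0,0.0022,-0.0003,0,0,0,-1],[0,0.0022,-0.0003,0,0,0,-1],[0,0.0022,-0.0003,0,0,0,-1],[0,0.0022,-0.0003,0,0,0,-1]]'|grep -E "pos|contact"
python3 m.py s9; python3 - <<'E'
from h import *
im,d,c=load("s9"); P=cloud(d,c)
i0,d0,c0=load("scene4"); P0=cloud(d0,c0)
for n,Q,D in(("before",P0,d0),("now",P,d)):
    m=(D>0)&(Q[...,2]>76)&(Q[...,2]<88)&(Q[...,0]>620)&(Q[...,0]<735)&(abs(Q[...,1]+50)<140)
    q=np.ascontiguousarray(Q[m][:,:2],dtype=np.float32); print(n,len(q),cv2.minAreaRect(q), np.percentile(q[:,0],[2,98]))
cv2.imwrite("pics/c9.png",cv2.resize(im[180:300,140:300],(800,600),interpolation=cv2.INTER_CUBIC))
E
```

```text
position: [545.7, -51.7, 113.3]
contact_force: [-0.2, 0.4, -1.6]
21.3 [545.7 -51.7 113.3] yaw -90.09 z [ 0.002  0.    -1.   ] F [-0.2  0.4 -1.6] T [-0.01  0.04  0.02] w 17.2 g 59.7 [ 0.2   0.37 -0.34  0.   -0.86 -0.2 ]
leafL 148 [[550.4, -4.1, 67.9], [553.7, 23.8, 80.3], [557.8, 53.0, 93.2]]
leafR 171 [[550.6, -155.9, 68.0], [553.4, -129.6, 79.3], [557.6, -99.6, 92.1]]
knuckleL 93 [[552.5, -4.8, 59.9], [564.1, 24.3, 62.5], [575.5, 54.0, 64.7]]
knuckleR 114 [[551.9, -156.4, 59.1], [564.9, -127.4, 62.9], [575.7, -100.5, 65.0]]
caseL 144 [[550.7, -4.9, 60.3], [559.3, 22.8, 63.7], [574.7, 52.0, 70.5]]
caseR 179 [[551.0, -156.6, 59.5], [559.1, -129.2, 63.9], [575.4, -100.1, 71.0]]
before 1689 ((673.9068603515625, -51.90081024169922), (231.09002685546875, 77.91395568847656), 89.89344024658203) [639.83770264 710.92048828]
now 1695 ((674.3643798828125, -50.624290466308594), (78.68500518798828, 234.74497985839844), 0.13948875665664673) [640.00406494 711.20297363]
```

View pics/c9.png

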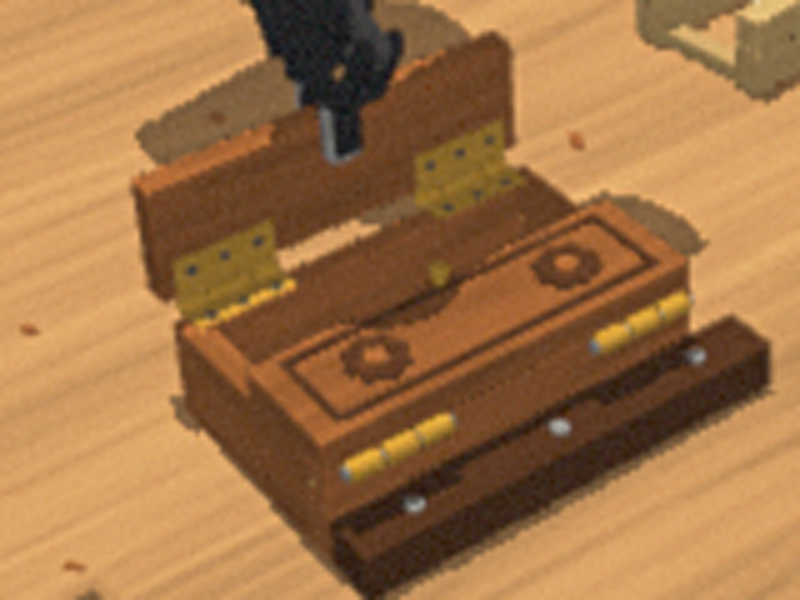

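The door edge meets the fixed knuckles, the leaves line up, and the case is still square on the stop. One more small step back of 0.9 mm centres the holes.

```bash
python3 -m handwheel '[[0,0.0009,0.0001,0,0,0,-1],[0,0.0009,0.0001,0,0,0,-1],[0,0.0009,0.0001,0,0,0,-1],[0,0.0009,0.0001,0,0,0,-1],[0,0.0009,0.0001,0,0,0,-1],[0,0.0009,0.0001,0,0,0,-1]]'; python3 -c "
from h import *; st()
from bench import job_done; print(job_done())"
```

```text
clock: 22.1
position: [544.0, -51.9, 112.9]
ee_rot: [-0.707, 0.708, -0.0, 0.0]
contact_force: [0.1, -0.2, -2.7]
gripper_width: 17.1
grasp_force: 59.7
22.1 [544.  -51.9 112.9] yaw -90.09 z [ 0.  0. -1.] F [ 0.1 -0.2 -2.7] T [ 0.02 -0.01  0.  ] w 17.1 g 59.7 [ 0.2   0.37 -0.35 -0.   -0.86 -0.2 ]
the job is handed in; nothing more can be done
None
```

I handed the job in at 22.1 s: the case is square against the stop and the door is held still and upright, knuckles in the gaps, by contact-based estimate within about 1 mm of in line; no verdict was returned.

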